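# Empty the screw-capped vial canister into its catch tray and close it again

### The arm

A 7-joint arm with a two-finger parallel gripper is mounted at the origin on the work surface. World frame = base frame: x ahead of the robot, y to its left, z up, the work surface at z = 0. Lengths are in m, angles in degrees, forces in N, time in s.
With the tool pointing down it reaches from about 0.4 to 0.85 m from the base axis. Payload 10.4 kg.
Tool frame: the origin (TCP) lies on the centre line of the jaws, within the pads' length; the fingertips stand 19 mm ahead of it and the grasp point (between the pads) is the TCP; z points along the fingers, y is the line along which they close (so a half turn about z gives the same grasp; the last joint's range is limited). The gripper opens to 87 mm and grips with 3 to 60 N. Pads are 19 mm wide; open, the fingers measure 117 mm over their backs; the gripper's body (75 mm by 190 mm) begins 51 mm behind the grasp point.
Start: joints at [75.94, 19.034, -3.707, 83.658, 1.238, 77.344, -5.071], TCP at [0.138, -0.61, 0.242] pointing down, gripper open.
Joint ranges: [-148.97, 148.97], [-28.65, 121.19], [-84.17, 76.75], [9.2, 138.47], [-72.65, 252.65], [3.7, 117.97], [-149.18, 149.18]. Speed limits (degrees/s): [127.2, 127.2, 159.86, 159.86, 180, 180, 180].

### API

Orientations are given as a 3x3 rotation matrix whose columns are the frame's x, y, z axes.
In Python, from bench import sense, get_image, get_calibration, arm gives the robot as it stands.
- The arm moves only by the tool move_arm, never from a script. Its argument "moves" is a list of rows, each an object with "claw": the finger opening in cm, from 0 to 8.7; "linear": the shift along the world's x, y, z in cm, a list of three; "roll": the turn about the world's z in rad. In form: [{"claw": claw, "linear": [tx, ty, tz], "roll": roll}, ...]. A call has 1 to 12 rows; each row shifts and turns the commanded pose from where the row before left it; what a row does not reach is not made up. A row lasts 1/12 s, in which the tool goes at most 41.7 mm and 7.16 degrees, less where a joint would pass 70% of its speed; a pose out of reach is approached as far as the arm can. A call with a gripper value outside its range is refused whole. The fingers move at their own pace and stop on an object; the grip force is fixed at half the most. Time passes only in rows, so rows that do not move let the fingers close. It gives the time, the measured TCP pose, the force, the opening and the grip force at its end, in the units of the state.
- sense(): the state, without advancing time (a new reading comes with each control period).
- get_image(name): name is "scene" or "top" or "wrist"; returns (picture, depth): 480x640x3 uint8, blue, green, red; 480x640 float32, m along the optical axis (not along the pixel's ray), 0 where there is no reading.
- get_calibration(name): a dict with "camera_matrix" (3x3 intrinsics, pixels), "D" ([k1, k2, p1, p2, k3] as OpenCV has them; the pictures are not rectified), "eye" and "orientation" of the camera in the world. Camera axes: x right, y up, looking along -z (the intrinsics and any distortion apply to the point x, -y, -z); pixel columns grow to the right and rows downward; lengths in m; the calibration is good to about 2 mm. A picture is of the moment at which its call begins: read the wrist's pose just before it. get_calibration takes no time and is no camera call; for the wrist camera it gives the pose at the moment of the call.
- arm.hand_in(): hands the job in; it is judged then, once.
The state is a dict: "time_s": time; "joints": joint angles; "dq": joint speeds; "effort": joint torques, N m; "eef_pos": TCP position; "orientation": TCP orientation; "ft_force": force on the tool from outside, world axes, zero at the start; "ft_torque": the same for the moment, N m; "finger_gap": finger opening in m; "grip_force": force on a finger pad.
Only numpy, scipy, OpenCV 4.12 (cv2) and the standard library are available. Lean on these libraries where they do the work, as an engineer would, in place of code of your own. Each camera call takes 0.05 s, during which the arm holds its last target. There are 200 camera calls.

### The job

Unscrew the canister's cap with its three-spoked handwheel until it is well clear of the mouth, then tip the canister with the red-handled side lever so that all three vials slide out into the catch tray. Bring the canister back fully upright and screw the cap fully down again, leaving the vials in the tray and the other things on the bench undisturbed.

Things in the scene. Friction and masses are not known exactly. Their poses are not given: they have to be found in the camera images.
- stand: Decanting stand, fixed to the bench, yaw varies. Origin on the bench (z = 0) right below the canister's axis, z up. Two aluminium uprights (12 mm along x, 50 mm along y, 268 mm tall) at x = -66 and +66 mm; the grey catch tray is part of it, on its +y side. All stand offsets below are in this frame.
- crossbar (a point): middle of the top of the aluminium crossbar that joins the uprights over the canister, 280 mm above the bench; 144 mm along the stand's x, 30 mm along y, 14 mm thick. The cap's stud turns in it.
- tray_floor (a point): centre of the catch tray's floor, at stand (0, 130, 8) mm. Inside, the tray runs from x = -55 to +55 and y = 0 to 256 mm, walls 72 mm high; a short ramp near y = 0.
- axle (a point): centre of the tipping axle on the canister's axis, 145 mm above the bench; the axle runs along the stand's x
- mouth (a point): centre of the canister's mouth. Clear plastic canister: 76 mm outer diameter, 130 mm tall, wall 3 mm; rim 80 mm above the axle, bottom 50 mm below it.
- canister (a joint): tip of the canister, rad: 0 = upright, against a stop; grows as the mouth swings towards the stand's +y, to the stop at 2.356 (mouth 45 degrees down into the tray). Stiff axle (0.2 N m friction): stays where it is left. Slick inside: vials slide out from about 2 rad on. It cannot tip while the cap sits on it: the cap must first be raised about 17 mm (cap joint about 8.9).
- lever_grip (a point): middle of the red handle of the side lever: round bar, 16 mm diameter, 70 mm long, along the stand's x from x = -155 to -85 mm (robot's side); this point at x = -125. Its 12 mm steel arm, at x = -85, turns with the canister.
- lever_pivot (a point): centre of the lever handle's circle, on the axle at stand (-125, 0, 145) mm. The handle runs 100 mm from it in the stand's y-z plane: from 67.5 degrees to the -y side of straight up (canister upright), over the top, to 67.5 degrees on the +y side (fully tipped). Angle from straight up towards +y = canister joint - 1.178 rad. Moving it takes 3 to 10 N.
- cap (a joint): turn of the maroon screw cap (88 mm diameter) with its handwheel, rad: 0 = screwed fully down, at the stop; grows counterclockwise seen from above (unscrewing); 6.283 = one turn = 12 mm rise; upper stop 13.8 (26 mm). Starts at 0 to 0.9. 0.08 N m friction: stays where it is left. The cap rises and sinks in the crossbar and never comes away.
- wheel_center (a point): centre of the handwheel, fixed on the cap's stud, level with the middle of the spokes: 306 mm above the bench with the cap down (26 mm over the crossbar's top), rising with the cap. Three round spokes 120 degrees apart, 12 mm thick, with 20 mm balls centred at 66 mm radius; hub 30 mm diameter, 10 mm above the spokes' middle. Closed fingers fit between the spokes to push them.
- red_spoke (a point): point on the spoke with the red ball (the other two are black), 45 mm from the cap's axis, at mid height; its direction from wheel_center is the stand's x axis turned counterclockwise by the cap joint
- vial1_center (a point): centre of a closed white vial with a blue cap, 26 mm diameter, 70 mm tall, about 45 g; it starts standing in the canister
- vial2_center (a point): centre of a closed white vial with a blue cap, 26 mm diameter, 70 mm tall, about 45 g; it starts standing in the canister
- vial3_center (a point): centre of a closed white vial with a blue cap, 26 mm diameter, 70 mm tall, about 45 g; it starts standing in the canister
- red_bottle: bystander: white bottle with red cap, 52 mm diameter, 100 mm tall, origin under its base; leave it alone
- beaker: bystander: small glass beaker, 66 mm diameter, 85 mm tall, origin under its base; leave it alone
- blue_bottle: bystander: glass bottle with blue cap, 68 mm diameter, 140 mm tall, origin under its base; leave it alone
- amber_bottle: bystander: amber bottle with black cap, 68 mm diameter, 150 mm tall, origin under its base; leave it alone
- green_bottle: bystander: green bottle with white cap, 68 mm diameter, 130 mm tall, origin under its base; leave it alone
- pipette: bystander: blue and white hand pipette lying on the bench, 220 mm long, origin under its middle; leave it alone

How it is judged (in metres and radians):
On the way, in this order (a step that is already met when the one before it is completed fails the run):
1. the cap is unscrewed clear of the mouth (more than 1.2 turns up) (value of joint cap above 7.8 rad), for 0.2 s.
2. all three vials lie in the catch tray (x of vial1_center in the frame of stand between -0.06 and 0.06 m and y of vial1_center in the frame of stand between 0 and 0.26 m and z of each of vial1_center, vial2_center, vial3_center in the frame of stand below 0.085 m and x of vial2_center in the frame of stand between -0.06 and 0.06 m and y of vial2_center in the frame of stand between 0 and 0.26 m and x of vial3_center in the frame of stand between -0.06 and 0.06 m and y of vial3_center in the frame of stand between 0 and 0.26 m), for 0.2 s.
At the end, for the whole second after the job is handed in: All three vials are at rest in the catch tray (centres inside its outline and less than 85 mm above the bench), the canister is upright within 0.07 rad, and the cap is screwed down to within 0.35 rad (0.7 mm) of its stop (all of step 2 and linear speed of each of vial1, vial2, vial3 below 0.05 m/s and value of joint canister below 0.07 rad and value of joint cap below 0.35 rad); the robot touches nothing.
It fails at once if a bystander on the bench is moved by more than 30 mm (distance of any of red_bottle, beaker, blue_bottle, amber_bottle, green_bottle, pipette from where it was at the start of the episode above 0.03 m).
It also fails if it takes over 70 s, if anything falls off the work surface, if the arm or the gripper's body presses on something with over 40 N, if the wrist force passes 120 N, or if a joint passes its speed limit or range.

## Working session

There is one attempt and no reset: what is moved stays moved. The work goes in short steps, Python scripts to look and compute and a tool call to move; the robot and the scene stay as the last step left them, time stands still between calls to the robot, and variables do not carry over. Pictures are saved under pics/ and viewed, at most 10 in all, crops included, and the job is handed in when it is done.

Besides the shell and the picture viewer there is one more tool, called after "Call:" by a JSON object that holds its "fn" and its "kwargs", one argument or row to a line. move_arm: Moves the arm, as the interface text tells. Its arguments: {"type":"object","properties":{"moves":{"type":"array","items":{"type":"object","properties":{"claw":{"type":"number"},"linear":{"type":"array","items":{"type":"number"}},"roll":{"type":"number"}}}}},"required":["moves"]}

```bash
mkdir -p pics; ls; python3 - <<'E'
from bench import *
import cv2,numpy as np
for n in("scene","top"):
    p,d=get_image(n); cv2.imwrite(f"pics/{n}.png",p); np.save(f"pics/{n}_d.npy",d)
    c=get_calibration(n); print(n,{k:np.round(v,4).tolist() for k,v in c.items()})
s=sense(); print(s)
E
```

```text
pics
scene {'camera_matrix': [[497.5542, 0.0, 320.5846], [0.0, 497.5542, 234.4906], [0.0, 0.0, 1.0]], 'D': [0.0076, 0.0, 0.0, 0.0, 0.0], 'eye': [1.1659, -0.3364, 1.2488], 'orientation': [[0.5298, -0.714, 0.4578], [0.8481, 0.4516, -0.2773], [-0.0088, 0.5351, 0.8447]]}
top {'camera_matrix': [[543.3926, 0.0, 321.6063], [0.0, 543.3926, 244.1674], [0.0, 0.0, 1.0]], 'D': [0.0022, 0.0, 0.0, 0.0, 0.0], 'eye': [0.3725, 0.0176, 1.4347], 'orientation': [[0.0005, 0.9848, -0.1737], [-1.0, 0.0009, 0.0023], [0.0024, 0.1737, 0.9848]]}
{'time_s': 0.1, 'joints': array([75.94000075, 19.06769533, -3.70728326, 83.70206697,  1.24020077,
       77.34404241, -5.07107701]), 'dq': array([ 0.05548991, -0.11958418, -0.0189005 , -0.01365419, -0.04423027,
       -0.04087006, -0.03034032]), 'effort': array([ 2.18413363e-03, -6.24544072e+01,  2.50554486e-02, -3.90717709e+01,
       -6.14521466e-02,  3.65642295e-02,  9.92429409e-05]), 'eef_pos': array([ 0.13800801, -0.6092311 ,  0.24083341]), 'orientation': array([[ 9.75278144e-01,  2.20980529e-01, -3.84277705e-04],
       [ 2.20980839e-01, -9.75277372e-01,  1.23106250e-03],
       [-1.02736509e-04, -1.28554636e-03, -9.99999168e-01]]), 'ft_force': array([-0.41989921,  0.02569961,  0.13815313]), 'ft_torque': array([ 0.03014196, -0.00323605,  0.04807775]), 'grip_force': 0.0, 'finger_gap': 0.08733017597761192}
```

View pics/scene.png

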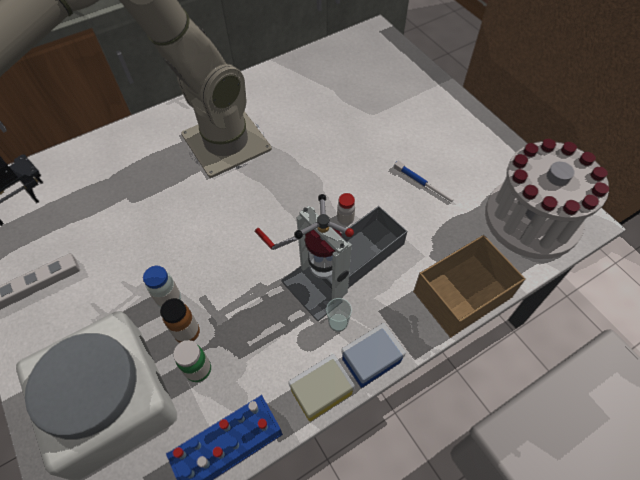

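View pics/top.png

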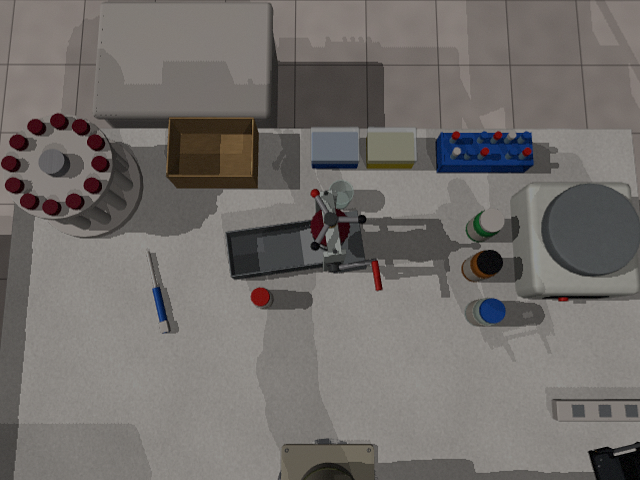

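The scene view shows the red lever handle at about (264,238), the red ball at (351,233) and the hub at (323,220). In the top view the hub is at (330,218), the red ball at (314,193) and the lever at (377,275). Next I localise these by masks and rays.

```bash
cat > h.py <<'E'
import cv2,numpy as np
from bench import *
def ray(c,px):
    u=cv2.undistortPoints(np.array([[px]],float),np.array(c["camera_matrix"]),np.array(c["D"]))[0,0]
    R=np.array(c["orientation"]); return np.array(c["eye"]),R@np.array([u[0],-u[1],-1])
def onz(c,px,z):
    e,d=ray(c,px); return e+d*(z-e[2])/d[2]
def tri(c1,p1,c2,p2):
    e1,d1=ray(c1,p1);e2,d2=ray(c2,p2)
    t=np.linalg.lstsq(np.c_[d1,-d2],e2-e1,rcond=None)[0]
    a,b=e1+t[0]*d1,e2+t[1]*d2; return (a+b)/2,np.linalg.norm(a-b)
def blobs(m,box,amin=8):
    x0,y0,x1,y1=box; s=m[y0:y1,x0:x1].astype(np.uint8)
    n,l,st,ce=cv2.connectedComponentsWithStats(s)
    return [(st[i,4],np.round(ce[i]+[x0,y0],1).tolist(),st[i,:4].tolist()) for i in range(1,n) if st[i,4]>=amin]
E
python3 - <<'E'
from h import *
B={"scene":(245,185,370,255),"top":(300,180,390,300)}
for n in B:
    p=cv2.imread(f"pics/{n}.png"); hsv=cv2.cvtColor(p,cv2.COLOR_BGR2HSV)
    red=((hsv[...,0]<8)|(hsv[...,0]>174))&(hsv[...,1]>150)&(hsv[...,2]>130)
    print(n,"red",blobs(red,B[n]))
    blk=p.max(2)<45
    print("blk",blobs(blk,B[n]))
    x0,y0,x1,y1=B[n]; cv2.imwrite(f"pics/{n}_c.png",cv2.resize(p[y0:y1,x0:x1],None,fx=4.5,fy=4.5,interpolation=cv2.INTER_NEAREST))
# tray outline in top
E
python3 - <<'E'
import cv2,numpy as np
a=cv2.imread("pics/scene_c.png");b=cv2.imread("pics/top_c.png")
print(a.shape,b.shape)
W=max(a.shape[1],0)
o=np.zeros((600,800,3),np.uint8)
a=cv2.resize(a,None,fx=.7,fy=.7);b=cv2.resize(b,None,fx=.98,fy=.98)
o[:a.shape[0],:a.shape[1]]=a; o[:b.shape[0],a.shape[1]:a.shape[1]+b.shape[1]]=b[:, :800-a.shape[1]]
cv2.imwrite("pics/crop.png",o)
E
```

```text
scene red [(np.int32(131), [346.3, 199.0], [94, 9, 15, 11]), (np.int32(11), [350.3, 230.0], [103, 44, 5, 3]), (np.int32(25), [268.5, 240.0], [19, 51, 10, 9])]
blk [(np.int32(29), [321.9, 197.0], [74, 10, 7, 5]), (np.int32(37), [322.9, 225.3], [73, 37, 10, 7]), (np.int32(13), [366.8, 224.1], [118, 36, 7, 8]), (np.int32(51), [298.3, 234.3], [50, 45, 8, 9]), (np.int32(72), [318.2, 251.8], [61, 59, 27, 11])]
top red [(np.int32(10), [374.5, 271.0], [74, 87, 2, 9])]
blk [(np.int32(11), [325.8, 192.8], [24, 11, 4, 4]), (np.int32(160), [333.4, 217.0], [24, 28, 22, 19]), (np.int32(62), [361.3, 219.0], [58, 35, 8, 9]), (np.int32(73), [304.8, 224.9], [0, 41, 11, 9]), (np.int32(189), [343.3, 230.6], [38, 42, 12, 24]), (np.int32(289), [356.1, 244.4], [48, 51, 17, 27]), (np.int32(75), [316.6, 245.5], [11, 62, 16, 8]), (np.int32(9), [335.0, 251.0], [34, 70, 3, 3]), (np.int32(164), [341.4, 267.2], [26, 82, 40, 11]), (np.int32(74), [311.1, 266.5], [0, 84, 23, 6])]
(315, 562, 3) (540, 405, 3)
```

View pics/crop.png

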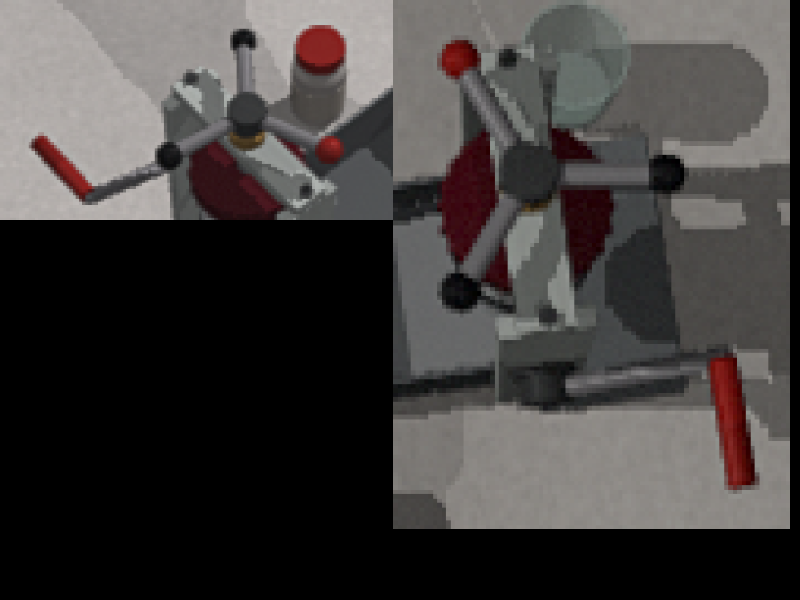

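The crops show the red ball, two black balls, hub and red handle in both views. I triangulate those.

```bash
python3 - <<'E'
from h import *
cs,ct=get_calibration("scene"),get_calibration("top")
S=dict(red=(349.8,232.6),b1=(298.3,234.3),b2=(322.1,197.7),hA=(273,246),hB=(258,231))
T=dict(red=(315.2,193.2),b1=(361.9,219.2),b2=(315.2,246.2),hA=(374.8,262.5),hB=(378.5,289))
# b1/b2 pairing test
P={}
for k in S:
    p,e=tri(cs,S[k],ct,T[k]); P[k]=p; print(k,p.round(4),round(e,4), onz(ct,T[k],.307).round(4))
for k in("red","b1","b2"): P[k]=(onz(cs,S[k],P[k][2])+onz(ct,T[k],P[k][2]))/2
c=sum(P[k] for k in("red","b1","b2"))/3; print("center",c)
for k in("red","b1","b2"):
    v=P[k]-c; print(k,np.hypot(*v[:2]),np.degrees(np.arctan2(v[1],v[0])))
d=P["hA"]-P["hB"]; print("stand x dir from handle",np.degrees(np.arctan2(d[1],d[0])),np.linalg.norm(d))
# crossbar direction, tray edges: stand depth cloud of wall tops z~.072
for n,cc in(("top",ct),("scene",cs)):
    D=np.load(f"pics/{n}_d.npy");v,u=np.nonzero(D>0)
    x=cv2.undistortPoints(np.c_[u,v].astype(float)[:,None],np.array(cc["camera_matrix"]),np.array(cc["D"]))[:,0]
    z=D[v,u]; X=(np.c_[x[:,0],-x[:,1],-np.ones(len(x))]*z[:,None])@np.array(cc["orientation"]).T+cc["eye"]
    near=(np.hypot(X[:,0]-c[0],X[:,1]-c[1])<.09)
    m=near&(abs(X[:,2]-.28)<.006); q=X[m][:,:2].astype(np.float32)
    if len(q)>30: print(n,"bar",len(q),cv2.minAreaRect(q),X[m][:,2].mean())
    m=(abs(X[:,2]-.074)<.006)&(np.hypot(X[:,0]-c[0],X[:,1]-c[1]-.12)<.19); q=X[m][:,:2].astype(np.float32)
    if len(q)>30: print(n,"tray",len(q),cv2.minAreaRect(q))
E
```

```text
red [0.684  0.0304 0.3038] 0.0036 [0.6823 0.0287 0.307 ]
b1 [ 0.6265 -0.0697  0.3045] 0.0025 [ 0.6254 -0.0706  0.307 ]
b2 [0.5682 0.0298 0.3041] 0.0028 [0.5671 0.0284 0.307 ]
hA [ 0.5514 -0.107   0.181 ] 0.0049 [ 0.5325 -0.0965  0.307 ]
hB [ 0.4896 -0.1159  0.1769] 0.0028 [ 0.477  -0.1033  0.307 ]
center [ 0.62619802 -0.0031706   0.30411599]
red 0.06680404686353736 30.171407028167827
b1 0.06652855331038515 -89.76868512839351
b2 0.06672708403376934 150.40616206545235
stand x dir from handle 8.186515077267101 0.06258801376415735
top bar 620 ((0.6246741414070129, -0.0050752777606248856), (0.14329633116722107, 0.03365946188569069), 8.22260570526123) 0.2801395640931647
top tray 436 ((0.6186243295669556, 0.12537333369255066), (0.2760636508464813, 0.342599481344223), 78.32549285888672)
scene bar 547 ((0.6269721388816833, -0.00421101413667202), (0.14496028423309326, 0.03172988072037697), 7.683351039886475) 0.27906848733506706
scene tray 399 ((0.6208422183990479, 0.10921978205442429), (0.3094779849052429, 0.326822966337204), 79.76214599609375)
```

Consistent: stand centre (0.6255, -0.004), yaw about 8°, red spoke at about 30° so the cap is near 0.38 rad, and the handle is at z 0.18. Now I close the fingers and fly towards the gap at -30°.

Call:
{"fn": "move_arm", "kwargs": {
  "moves": [
    {"claw":0,"linear":[2.4,2.7,1.5],"roll":-0.04},
    {"claw":0,"linear":[2.4,2.7,1.5],"roll":-0.04},
    {"claw":0,"linear":[2.4,2.7,1.5],"roll":0},
    {"claw":0,"linear":[2.4,2.7,1.5],"roll":0},
    {"claw":0,"linear":[2.4,2.7,1.5],"roll":0},
    {"claw":0,"linear":[2.4,2.7,1.5],"roll":0},
    {"claw":0,"linear":[2.4,2.7,1.5],"roll":0},
    {"claw":0,"linear":[2.4,2.7,1.5],"roll":0},
    {"claw":0,"linear":[2.4,2.7,1.5],"roll":0},
    {"claw":0,"linear":[2.4,2.7,1],"roll":0},
    {"claw":0,"linear":[2.4,2.7,0],"roll":0},
    {"claw":0,"linear":[2.4,2.7,0],"roll":0}
  ]
}}

```text
time_s: 1.1
eef_pos: [0.4271, -0.2841, 0.3872]
orientation: [[0.99, 0.142, 0.001], [0.142, -0.99, -0.001], [0.001, 0.001, -1.0]]
ft_force: [0.4, -0.4, -0.8]
finger_gap: 0.0155
grip_force: 0.0
```

Call:
{"fn": "move_arm", "kwargs": {
  "moves": [
    {"claw":0,"linear":[2.6,2.9,0],"roll":0},
    {"claw":0,"linear":[2.6,2.9,0],"roll":0},
    {"claw":0,"linear":[2.6,2.9,0],"roll":0},
    {"claw":0,"linear":[2.6,2.9,0],"roll":0},
    {"claw":0,"linear":[2.6,2.9,0],"roll":0},
    {"claw":0,"linear":[2.6,2.9,0],"roll":0},
    {"claw":0,"linear":[2.6,2.9,0],"roll":0},
    {"claw":0,"linear":[2.6,2.8,0],"roll":0},
    {"claw":0,"linear":[2.6,2.7,0],"roll":0},
    {"claw":0,"linear":[0,0,0],"roll":0}
  ]
}}

```text
time_s: 1.93
eef_pos: [0.6623, -0.02, 0.3832]
orientation: [[0.989, 0.151, -0.004], [0.151, -0.989, 0.004], [-0.003, -0.005, -1.0]]
ft_force: [-0.7, 1.0, -1.4]
finger_gap: 0.0006
grip_force: 0.0
```

```bash
python3 - <<'E'
from h import *
print(sense()["eef_pos"],sense()["finger_gap"])
o=np.zeros((480,800,3),np.uint8)
p,d=get_image("wrist"); o[:,:400]=cv2.resize(p,(400,300))[:300].repeat(1,0) if 0 else np.vstack([cv2.resize(p,(400,300)),np.zeros((180,400,3),np.uint8)])
p,d=get_image("scene"); o[:300,400:]=cv2.resize(p[100:280,200:440],(400,300))
cv2.imwrite("pics/w1.png",o[:300])
E
```

```text
[ 0.66228814 -0.02000686  0.38318588] 0.0005806610933576793
```

View pics/w1.png

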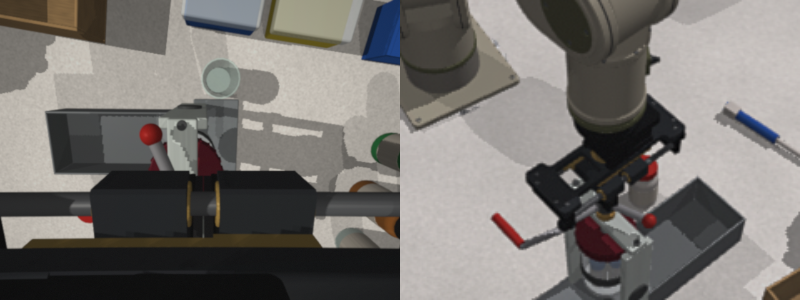

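The wrist view (left) and scene crop (right) show the closed fingers over the gap beside the red spoke, and the wide side of the gripper body lies along the closing line. Next I generate the circle's rows.

```bash
cat >> h.py <<'E'
import json
C=np.array([.6255,-.004])
def rows(pts,claw=0,start=None):
    P=np.round((np.array(pts))*100,1); s=np.round(np.array(start)*100,1)
    return json.dumps([{"claw":claw,"linear":[round(float(x),1) for x in r],"roll":0} for r in np.diff(np.vstack([s,P]),axis=0)])
def circ(a0,step,n,z0,r=.042):
    a=np.radians(a0+step*np.arange(0,n+1)); return np.c_[C[0]+r*np.cos(a),C[1]+r*np.sin(a),z0+.012*np.radians(step*np.arange(n+1))/2/np.pi]
E
python3 - <<'E'
from h import *
p=circ(-30,24,27,.311)
for i in range(0,27,9): print(rows(p[i+1:i+10],start=p[i]))
E
```

```text
[{"claw": 0, "linear": [0.5, 1.7, 0.1], "roll": 0}, {"claw": 0, "linear": [-0.2, 1.7, 0.1], "roll": 0}, {"claw": 0, "linear": [-0.8, 1.5, 0.0], "roll": 0}, {"claw": 0, "linear": [-1.4, 1.0, 0.1], "roll": 0}, {"claw": 0, "linear": [-1.7, 0.4, 0.1], "roll": 0}, {"claw": 0, "linear": [-1.8, -0.4, 0.1], "roll": 0}, {"claw": 0, "linear": [-1.4, -1.0, 0.1], "roll": 0}, {"claw": 0, "linear": [-0.8, -1.5, 0.0], "roll": 0}, {"claw": 0, "linear": [-0.2, -1.7, 0.1], "roll": 0}]
[{"claw": 0, "linear": [0.5, -1.7, 0.1], "roll": 0}, {"claw": 0, "linear": [1.2, -1.3, 0.1], "roll": 0}, {"claw": 0, "linear": [1.6, -0.7, 0.1], "roll": 0}, {"claw": 0, "linear": [1.7, 0.0, 0.0], "roll": 0}, {"claw": 0, "linear": [1.6, 0.7, 0.1], "roll": 0}, {"claw": 0, "linear": [1.2, 1.3, 0.1], "roll": 0}, {"claw": 0, "linear": [0.5, 1.7, 0.1], "roll": 0}, {"claw": 0, "linear": [-0.2, 1.7, 0.1], "roll": 0}, {"claw": 0, "linear": [-0.8, 1.5, 0.0], "roll": 0}]
[{"claw": 0, "linear": [-1.4, 1.0, 0.1], "roll": 0}, {"claw": 0, "linear": [-1.7, 0.4, 0.1], "roll": 0}, {"claw": 0, "linear": [-1.8, -0.4, 0.1], "roll": 0}, {"claw": 0, "linear": [-1.4, -1.0, 0.1], "roll": 0}, {"claw": 0, "linear": [-0.8, -1.5, 0.0], "roll": 0}, {"claw": 0, "linear": [-0.2, -1.7, 0.1], "roll": 0}, {"claw": 0, "linear": [0.5, -1.7, 0.1], "roll": 0}, {"claw": 0, "linear": [1.2, -1.3, 0.1], "roll": 0}, {"claw": 0, "linear": [1.6, -0.7, 0.1], "roll": 0}]
```

Call:
{"fn": "move_arm", "kwargs": {
  "moves": [
    {"claw":0,"linear":[0,-0.3,-2.4],"roll":0},
    {"claw":0,"linear":[0,-0.2,-2.4],"roll":0},
    {"claw":0,"linear":[0,0,-2.4],"roll":0},
    {"claw":0,"linear":[0,0,0],"roll":0}
  ]
}}

```text
time_s: 2.37
eef_pos: [0.6581, -0.0349, 0.3099]
orientation: [[0.99, 0.14, -0.007], [0.14, -0.99, -0.001], [-0.007, 0.0, -1.0]]
ft_force: [-0.3, -0.4, -1.0]
finger_gap: 0.0005
grip_force: 0.0
```

Call:
{"fn": "move_arm", "kwargs": {
  "moves": [
    {"claw":0,"linear":[0.4,1.0,0],"roll":0},
    {"claw":0,"linear":[0.5,1.7,0.1],"roll":0},
    {"claw":0,"linear":[-0.2,1.7,0.1],"roll":0},
    {"claw":0,"linear":[-0.8,1.5,0.0],"roll":0},
    {"claw":0,"linear":[-1.4,1.0,0.1],"roll":0},
    {"claw":0,"linear":[0,0,0],"roll":0}
  ]
}}

```text
time_s: 2.87
eef_pos: [0.6437, 0.0406, 0.3203]
orientation: [[0.989, 0.147, 0.003], [0.147, -0.989, 0.001], [0.003, -0.001, -1.0]]
ft_force: [-1.6, 1.1, -0.2]
finger_gap: 0.0001
grip_force: 0.0
```

Call:
{"fn": "move_arm", "kwargs": {
  "moves": [
    {"claw":0,"linear":[0,0,0],"roll":0},
    {"claw":0,"linear":[0,0,0],"roll":0}
  ]
}}

```text
time_s: 3.03
eef_pos: [0.6455, 0.0358, 0.3185]
orientation: [[0.99, 0.142, 0.001], [0.142, -0.99, -0.001], [0.001, 0.001, -1.0]]
ft_force: [1.4, 0.4, 0.1]
finger_gap: 0.0004
grip_force: 0.0
```

```bash
python3 - <<'E'
from h import *
s=sense();print(s["eef_pos"],s["dq"].round(1),s["ft_force"])
p,d=get_image("top"); cv2.imwrite("pics/t2.png",cv2.resize(p[170:300,280:410],(520,520)))
E
```

```text
[0.64547965 0.03583246 0.31851915] [ 0.4  0.9  0.5  0.1  0.1 -0.1 -0. ] [1.37113364 0.42153478 0.11480065]
```

View pics/t2.png

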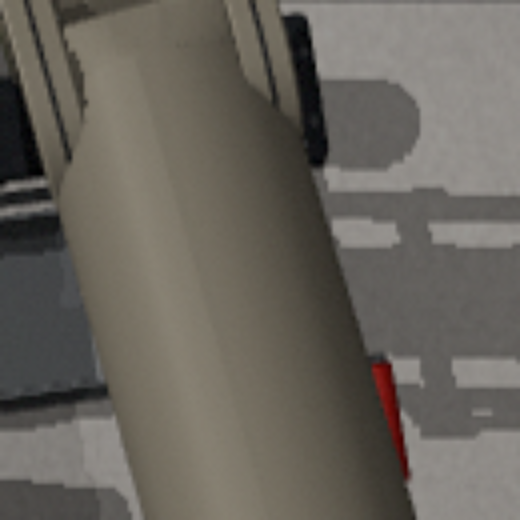

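The top view is hidden by the arm; only the red handle shows at the right. The arm wobbles a few mm, so I continue with a small correction.

Call:
{"fn": "move_arm", "kwargs": {
  "moves": [
    {"claw":0,"linear":[-1.8,0.5,-0.3],"roll":0},
    {"claw":0,"linear":[-1.8,-0.4,0.1],"roll":0},
    {"claw":0,"linear":[-1.5,-1.2,0.1],"roll":0},
    {"claw":0,"linear":[-0.8,-1.5,0.0],"roll":0},
    {"claw":0,"linear":[-0.2,-1.7,0.1],"roll":0},
    {"claw":0,"linear":[0.5,-1.7,0.1],"roll":0},
    {"claw":0,"linear":[0,0,0],"roll":0},
    {"claw":0,"linear":[0,0,0],"roll":0},
    {"claw":0,"linear":[0,0,0],"roll":0}
  ]
}}

```text
time_s: 3.83
eef_pos: [0.5892, -0.0229, 0.3184]
orientation: [[0.99, 0.142, -0.0], [0.142, -0.99, 0.001], [-0.0, -0.001, -1.0]]
ft_force: [-0.7, 1.1, -0.9]
finger_gap: 0.0002
grip_force: 0.0
```

```bash
python3 - <<'E'
from h import *
s=sense();print(s["eef_pos"],s["dq"].round(1),s["ft_force"])
p,d=get_image("scene"); cv2.imwrite("pics/s3.png",cv2.resize(p[150:280,250:400],(750,600*13*1//13)))
E
```

```text
[ 0.58920193 -0.022913    0.31838766] [-0.6 -0.3 -0.6  0.3 -0.  -0.   0.2] [-0.72478961  1.11801793 -0.875024  ]
```

View pics/s3.png

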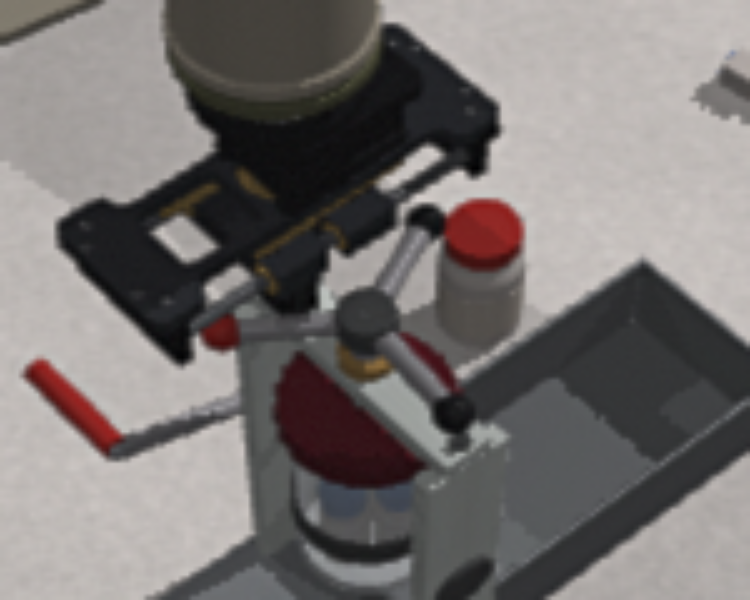

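The view shows the red spoke pushed round by the fingers, with the red ball at (220,330) and the cap rising. I continue from here.

```bash
python3 - <<'E'
from h import *
p=circ(207.5,24,17,.3184)
for i,j in ((0,9),(9,17)): print(rows(p[i+1:j+1],start=p[i]),p[j])
E
```

```text
[{"claw": 0, "linear": [1.1, -1.4, 0.1], "roll": 0}, {"claw": 0, "linear": [1.6, -0.8, 0.1], "roll": 0}, {"claw": 0, "linear": [1.7, 0.0, 0.1], "roll": 0}, {"claw": 0, "linear": [1.7, 0.6, 0.1], "roll": 0}, {"claw": 0, "linear": [1.2, 1.2, 0.0], "roll": 0}, {"claw": 0, "linear": [0.6, 1.7, 0.1], "roll": 0}, {"claw": 0, "linear": [-0.1, 1.7, 0.1], "roll": 0}, {"claw": 0, "linear": [-0.8, 1.6, 0.1], "roll": 0}, {"claw": 0, "linear": [-1.4, 1.1, 0.1], "roll": 0}] [0.64424031 0.03358724 0.3256    ]
[{"claw": 0, "linear": [-1.7, 0.4, 0.0], "roll": 0}, {"claw": 0, "linear": [-1.7, -0.3, 0.1], "roll": 0}, {"claw": 0, "linear": [-1.4, -1.0, 0.1], "roll": 0}, {"claw": 0, "linear": [-1.0, -1.4, 0.1], "roll": 0}, {"claw": 0, "linear": [-0.2, -1.8, 0.1], "roll": 0}, {"claw": 0, "linear": [0.4, -1.6, 0.0], "roll": 0}, {"claw": 0, "linear": [1.1, -1.4, 0.1], "roll": 0}, {"claw": 0, "linear": [1.6, -0.8, 0.1], "roll": 0}] [ 0.61498404 -0.0446622   0.332     ]
```

Call:
{"fn": "move_arm", "kwargs": {
  "moves": [
    {"claw":0,"linear":[1.1,-1.4,0.1],"roll":0},
    {"claw":0,"linear":[1.6,-0.8,0.1],"roll":0},
    {"claw":0,"linear":[1.7,0.0,0.1],"roll":0},
    {"claw":0,"linear":[1.7,0.6,0.1],"roll":0},
    {"claw":0,"linear":[1.2,1.2,0.0],"roll":0},
    {"claw":0,"linear":[0.6,1.7,0.1],"roll":0},
    {"claw":0,"linear":[-0.1,1.7,0.1],"roll":0},
    {"claw":0,"linear":[-0.8,1.6,0.1],"roll":0},
    {"claw":0,"linear":[-1.4,1.1,0.1],"roll":0},
    {"claw":0,"linear":[0,0,0],"roll":0},
    {"claw":0,"linear":[0,0,0],"roll":0},
    {"claw":0,"linear":[0,0,0],"roll":0}
  ]
}}

```text
time_s: 4.88
eef_pos: [0.6453, 0.033, 0.3268]
orientation: [[0.99, 0.142, 0.0], [0.142, -0.99, -0.001], [0.0, 0.001, -1.0]]
ft_force: [-0.4, -0.3, -0.5]
finger_gap: 0.0001
grip_force: 0.0
```

Call:
{"fn": "move_arm", "kwargs": {
  "moves": [
    {"claw":0,"linear":[-1.7,0.4,0.0],"roll":0},
    {"claw":0,"linear":[-1.7,-0.3,0.1],"roll":0},
    {"claw":0,"linear":[-1.4,-1.0,0.1],"roll":0},
    {"claw":0,"linear":[-1.0,-1.4,0.1],"roll":0},
    {"claw":0,"linear":[-0.2,-1.8,0.1],"roll":0},
    {"claw":0,"linear":[0.4,-1.6,0.0],"roll":0},
    {"claw":0,"linear":[1.1,-1.4,0.1],"roll":0},
    {"claw":0,"linear":[1.6,-0.8,0.1],"roll":0},
    {"claw":0,"linear":[0,0,0],"roll":0},
    {"claw":0,"linear":[0,0,0],"roll":0},
    {"claw":0,"linear":[0,0,0],"roll":0}
  ]
}}

```text
time_s: 5.8
eef_pos: [0.6159, -0.045, 0.3324]
orientation: [[0.99, 0.143, -0.0], [0.143, -0.99, 0.0], [-0.0, -0.001, -1.0]]
ft_force: [0.6, 0.2, 0.4]
finger_gap: 0.0005
grip_force: 0.0
```

Call:
{"fn": "move_arm", "kwargs": {
  "moves": [
    {"claw":0,"linear":[-0.6,0.2,1.0],"roll":0},
    {"claw":0,"linear":[0,0,3.0],"roll":0},
    {"claw":0,"linear":[-0.3,-0.1,2.6],"roll":0},
    {"claw":6,"linear":[-2.5,-1.7,0],"roll":0},
    {"claw":6,"linear":[-2.5,-1.7,0],"roll":0},
    {"claw":6,"linear":[-2.5,-1.8,0],"roll":0},
    {"claw":6,"linear":[-2.5,-1.8,-1],"roll":0},
    {"claw":6,"linear":[0,0,-3],"roll":0},
    {"claw":6,"linear":[0,0,-3],"roll":0},
    {"claw":6,"linear":[0,0,-3],"roll":0},
    {"claw":6,"linear":[0,0,0],"roll":0},
    {"claw":6,"linear":[0,0,0],"roll":0}
  ]
}}

```text
time_s: 6.8
eef_pos: [0.5063, -0.1139, 0.2991]
orientation: [[0.99, 0.143, -0.001], [0.143, -0.99, -0.0], [-0.001, -0.0, -1.0]]
ft_force: [-0.8, -0.5, 0.3]
finger_gap: 0.0522
grip_force: 0.0
```

```bash
python3 - <<'E'
from h import *
s=sense();print(s["eef_pos"],s["finger_gap"])
cs,ct=get_calibration("scene"),get_calibration("top")
a,_=get_image("scene"); b,_=get_image("wrist")
cv2.imwrite("pics/s4.png",np.hstack([cv2.resize(a[150:300,220:400],(480,400)),cv2.resize(b,(320,400))]))
E
```

```text
[ 0.50627892 -0.11393445  0.29913623] 0.05219089402068982
```

View pics/s4.png

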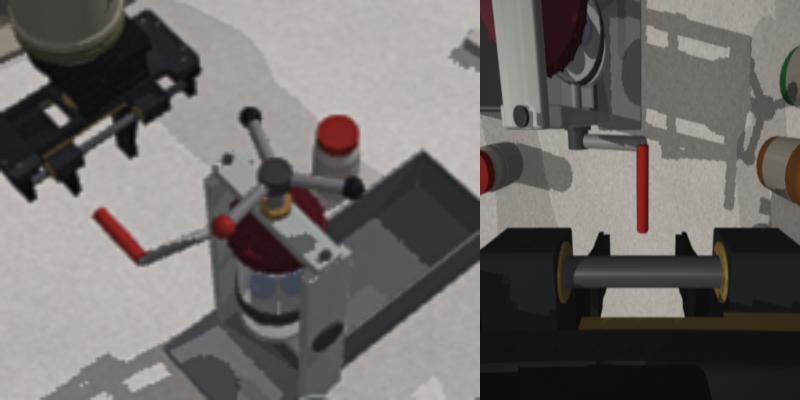

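The cap is well up and the handle (wrist view, x≈642) is centred between the fingers (605 and 685). I descend and grip.

Call:
{"fn": "move_arm", "kwargs": {
  "moves": [
    {"claw":6,"linear":[0,0,-3],"roll":0},
    {"claw":6,"linear":[0,0,-3],"roll":0},
    {"claw":6,"linear":[0,0,-3],"roll":0},
    {"claw":6,"linear":[0,0,-2.7],"roll":0},
    {"claw":6,"linear":[0,0,0],"roll":0},
    {"claw":6,"linear":[0,0,0],"roll":0},
    {"claw":0,"linear":[0,0,0],"roll":0},
    {"claw":0,"linear":[0,0,0],"roll":0},
    {"claw":0,"linear":[0,0,0],"roll":0},
    {"claw":0,"linear":[0,0,0],"roll":0},
    {"claw":0,"linear":[0,0,0],"roll":0},
    {"claw":0,"linear":[0,0,0],"roll":0}
  ]
}}

```text
time_s: 7.9
eef_pos: [0.5073, -0.1146, 0.182]
orientation: [[0.99, 0.142, 0.001], [0.142, -0.99, -0.0], [0.0, 0.0, -1.0]]
ft_force: [0.8, 0.8, -0.0]
finger_gap: 0.0279
grip_force: 0.0
```

```bash
python3 - <<'E'
from h import *
y=np.radians(8);ey=np.array([-np.sin(y),np.cos(y)]);ex=np.array([np.cos(y),np.sin(y)])
def pt(a): 
    q=C-.133*ex+.1*np.sin(a)*ey; return [*q,.145+.1*np.cos(a)]
a=np.radians(np.linspace(-67.5,67.5,28)); p=np.array([pt(t) for t in a])
for i in(0,9,18): print(rows(p[i+1:i+10],start=p[i]),p[i],p[i+9])
E
```

```text
[{"claw": 0, "linear": [-0.1, 0.4, 0.8], "roll": 0}, {"claw": 0, "linear": [0.0, 0.4, 0.8], "roll": 0}, {"claw": 0, "linear": [-0.1, 0.5, 0.7], "roll": 0}, {"claw": 0, "linear": [-0.1, 0.5, 0.7], "roll": 0}, {"claw": 0, "linear": [-0.1, 0.7, 0.6], "roll": 0}, {"claw": 0, "linear": [-0.1, 0.6, 0.5], "roll": 0}, {"claw": 0, "linear": [-0.1, 0.7, 0.5], "roll": 0}, {"claw": 0, "linear": [-0.1, 0.8, 0.5], "roll": 0}, {"claw": 0, "linear": [-0.1, 0.8, 0.3], "roll": 0}] [ 0.50665226 -0.11399886  0.18326834] [ 0.49912027 -0.06040594  0.23738795]
[{"claw": 0, "linear": [-0.1, 0.8, 0.3], "roll": 0}, {"claw": 0, "linear": [-0.1, 0.8, 0.3], "roll": 0}, {"claw": 0, "linear": [-0.1, 0.9, 0.1], "roll": 0}, {"claw": 0, "linear": [-0.2, 0.8, 0.1], "roll": 0}, {"claw": 0, "linear": [-0.1, 0.9, 0.0], "roll": 0}, {"claw": 0, "linear": [-0.1, 0.8, -0.1], "roll": 0}, {"claw": 0, "linear": [-0.1, 0.9, -0.1], "roll": 0}, {"claw": 0, "linear": [-0.1, 0.8, -0.3], "roll": 0}, {"claw": 0, "linear": [-0.2, 0.8, -0.3], "roll": 0}] [ 0.49912027 -0.06040594  0.23738795] [0.48846842 0.0153859  0.23738795]
[{"claw": 0, "linear": [-0.1, 0.8, -0.3], "roll": 0}, {"claw": 0, "linear": [-0.1, 0.8, -0.5], "roll": 0}, {"claw": 0, "linear": [-0.1, 0.7, -0.5], "roll": 0}, {"claw": 0, "linear": [-0.1, 0.6, -0.5], "roll": 0}, {"claw": 0, "linear": [0.0, 0.7, -0.6], "roll": 0}, {"claw": 0, "linear": [-0.1, 0.5, -0.7], "roll": 0}, {"claw": 0, "linear": [-0.1, 0.5, -0.7], "roll": 0}, {"claw": 0, "linear": [-0.1, 0.4, -0.8], "roll": 0}, {"claw": 0, "linear": [0.0, 0.4, -0.8], "roll": 0}] [0.48846842 0.0153859  0.23738795] [0.48093643 0.06897882 0.18326834]
```

Call:
{"fn": "move_arm", "kwargs": {
  "moves": [
    {"claw":0,"linear":[0,0,0],"roll":0},
    {"claw":0,"linear":[0,0,0],"roll":0},
    {"claw":0,"linear":[0,0,0],"roll":0},
    {"claw":0,"linear":[-0.1,0.4,0.8],"roll":0},
    {"claw":0,"linear":[0.0,0.4,0.8],"roll":0},
    {"claw":0,"linear":[-0.1,0.5,0.7],"roll":0},
    {"claw":0,"linear":[-0.1,0.5,0.7],"roll":0},
    {"claw":0,"linear":[-0.1,0.7,0.6],"roll":0},
    {"claw":0,"linear":[0,0,0],"roll":0},
    {"claw":0,"linear":[0,0,0],"roll":0}
  ]
}}

```text
time_s: 8.73
eef_pos: [0.5034, -0.0902, 0.2194]
orientation: [[0.99, 0.142, 0.002], [0.142, -0.99, -0.002], [0.002, 0.003, -1.0]]
ft_force: [-0.5, -4.5, 5.6]
finger_gap: 0.0149
grip_force: 30.0
```

Call:
{"fn": "move_arm", "kwargs": {
  "moves": [
    {"claw":0,"linear":[-0.1,0.6,0.5],"roll":0},
    {"claw":0,"linear":[-0.1,0.7,0.5],"roll":0},
    {"claw":0,"linear":[-0.1,0.8,0.5],"roll":0},
    {"claw":0,"linear":[-0.1,0.8,0.3],"roll":0},
    {"claw":0,"linear":[-0.1,0.8,0.3],"roll":0},
    {"claw":0,"linear":[-0.1,0.8,0.3],"roll":0},
    {"claw":0,"linear":[-0.1,0.9,0.1],"roll":0},
    {"claw":0,"linear":[-0.2,0.8,0.1],"roll":0},
    {"claw":0,"linear":[-0.1,0.9,0.0],"roll":0},
    {"claw":0,"linear":[0,0,0],"roll":0},
    {"claw":0,"linear":[0,0,0],"roll":0}
  ]
}}

```text
time_s: 9.65
eef_pos: [0.4931, -0.0177, 0.2448]
orientation: [[0.99, 0.143, 0.001], [0.143, -0.99, -0.0], [0.001, 0.0, -1.0]]
ft_force: [-1.6, 1.1, 9.1]
finger_gap: 0.015
grip_force: 30.1
```

Call:
{"fn": "move_arm", "kwargs": {
  "moves": [
    {"claw":0,"linear":[-0.1,0.8,-0.1],"roll":0},
    {"claw":0,"linear":[-0.1,0.9,-0.1],"roll":0},
    {"claw":0,"linear":[-0.1,0.8,-0.3],"roll":0},
    {"claw":0,"linear":[-0.2,0.8,-0.3],"roll":0},
    {"claw":0,"linear":[-0.1,0.8,-0.3],"roll":0},
    {"claw":0,"linear":[-0.1,0.8,-0.5],"roll":0},
    {"claw":0,"linear":[-0.1,0.7,-0.5],"roll":0},
    {"claw":0,"linear":[-0.1,0.6,-0.5],"roll":0},
    {"claw":0,"linear":[0,0,0],"roll":0},
    {"claw":0,"linear":[0,0,0],"roll":0}
  ]
}}

```text
time_s: 10.48
eef_pos: [0.4842, 0.0427, 0.217]
orientation: [[0.99, 0.142, -0.0], [0.142, -0.99, -0.001], [-0.0, 0.001, -1.0]]
ft_force: [5.2, -3.2, -5.6]
finger_gap: 0.0148
grip_force: 30.2
```

Call:
{"fn": "move_arm", "kwargs": {
  "moves": [
    {"claw":0,"linear":[0.0,0.7,-0.6],"roll":0},
    {"claw":0,"linear":[-0.1,0.5,-0.7],"roll":0},
    {"claw":0,"linear":[-0.1,0.5,-0.7],"roll":0},
    {"claw":0,"linear":[-0.1,0.4,-0.8],"roll":0},
    {"claw":0,"linear":[0.0,0.4,-0.8],"roll":0},
    {"claw":0,"linear":[0,0,0],"roll":0},
    {"claw":0,"linear":[0,0,0],"roll":0},
    {"claw":0,"linear":[0,0,0],"roll":0},
    {"claw":0,"linear":[0,0,0],"roll":0}
  ]
}}

```text
time_s: 11.23
eef_pos: [0.4808, 0.0672, 0.1811]
orientation: [[0.99, 0.141, -0.001], [0.141, -0.99, -0.001], [-0.001, 0.001, -1.0]]
ft_force: [2.7, -4.8, -4.0]
finger_gap: 0.0141
grip_force: 30.0
```

```bash
python3 - <<'E'
from h import *
s=sense();print(s["eef_pos"],s["finger_gap"],s["ft_force"])
a,_=get_image("scene"); b,_=get_image("top")
cv2.imwrite("pics/s5.png",np.hstack([cv2.resize(a[150:330,260:440],(400,400)),cv2.resize(b[180:310,210:390],(400,400))]))
E
```

```text
[0.4807864  0.06715846 0.18107075] 0.014100317357451514 [ 2.66980572 -4.83588163 -4.04545566]
```

View pics/s5.png

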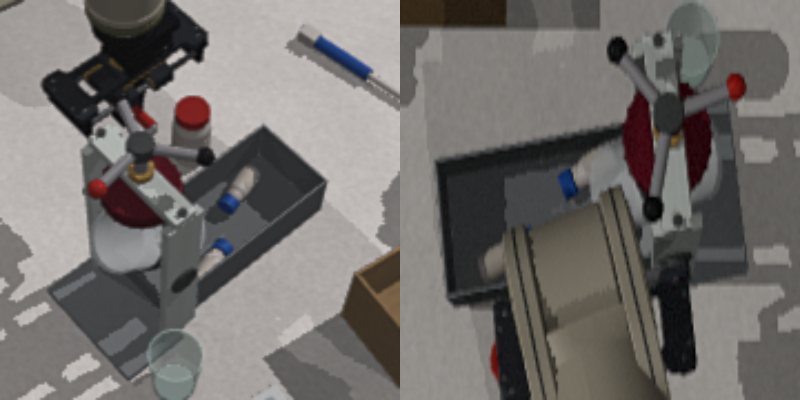

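Two vials are visible in the tray: scene crop (237,188) and (215,258). The third is hidden, so I'll find the blue caps numerically in all three cameras.

```bash
cat >> h.py <<'E'
def cloud(n):
    cc=get_calibration(n); p,D=get_image(n); 
    hsv=cv2.cvtColor(p,cv2.COLOR_BGR2HSV); v,u=np.nonzero(D>0)
    x=cv2.undistortPoints(np.c_[u,v].astype(float)[:,None],np.array(cc["camera_matrix"]),np.array(cc["D"]))[:,0]
    X=np.full(p.shape,np.nan); X[v,u]=(np.c_[x[:,0],-x[:,1],-np.ones(len(x))]*D[v,u][:,None])@np.array(cc["orientation"]).T+cc["eye"]
    return p,hsv,X
def stand(X):
    y=np.radians(8); d=X-np.array([*C,0]); return np.stack([d[...,0]*np.cos(y)+d[...,1]*np.sin(y),-d[...,0]*np.sin(y)+d[...,1]*np.cos(y),d[...,2]],-1)
def vials():
    for n in("scene","top","wrist"):
        p,h,X=cloud(n); S=stand(X)*1000
        blue=(h[...,0]>105)&(h[...,0]<130)&(h[...,1]>120)&(h[...,2]>50)
        near=(abs(S[...,0])<70)&(S[...,1]>-60)&(S[...,1]<270)&(S[...,2]<260)
        m=(blue&near).astype(np.uint8); k,l,st,ce=cv2.connectedComponentsWithStats(m)
        for i in range(1,k):
            if st[i,4]>6: print(n,"blue",st[i,4],ce[i].round(),np.nanmedian(S[l==i],0).round())
        w=((h[...,1]<70)&(h[...,2]>110)&(abs(S[...,0])<53)&(S[...,1]>5)&(S[...,1]<254)&(S[...,2]<70)&(S[...,2]>14)).astype(np.uint8)
        k,l,st,ce=cv2.connectedComponentsWithStats(w)
        for i in range(1,k):
            if st[i,4]>25: print(n,"white",st[i,4],ce[i].round(),np.nanmedian(S[l==i],0).round(),np.nanmin(S[l==i],0).round(),np.nanmax(S[l==i],0).round())
E
python3 -c "
from h import *
vials()"
```

```text
scene blue 59 [363. 242.] [-14. 161.  29.]
scene blue 38 [360. 260.] [ 28. 113.  31.]
scene white 93 [370. 233.] [-22. 197.  31.] [-37. 174.  21.] [ -7. 217.  37.]
scene white 72 [354. 267.] [37. 84. 36.] [25. 57. 24.] [ 45. 107.  43.]
top blue 52 [285. 239.] [ 23. 112.  31.]
top white 60 [292. 234.] [33. 92. 35.] [21. 77. 28.] [ 46. 106.  45.]
top white 43 [252. 263.] [-27. 205.  33.] [-36. 197.  21.] [-16. 216.  43.]
wrist blue 459 [294.   8.] [ 15. 112.  30.]
wrist blue 1012 [216.  69.] [-21. 164.  32.]
wrist blue 838 [302.  96.] [-38. 107.  32.]
wrist white 67 [318.   1.] [20. 97. 28.] [19. 88. 26.] [ 21. 102.  30.]
wrist white 2171 [167.  80.] [-29. 197.  33.] [-44. 174.  23.] [-13. 220.  37.]
wrist white 2008 [345.  85.] [-32.  79.  38.] [-43.  48.  25.] [-17. 100.  45.]
wrist white 2359 [420. 104.] [-44.  25.  31.] [-53.   5.  14.] [-28.  62.  40.]
```

All three vials lie in the tray (cap positions (15,112), (-21,164), (-38,107), z≈30 mm). Returning the canister.

Call:
{"fn": "move_arm", "kwargs": {
  "moves": [
    {"claw":0,"linear":[0.0,-0.3,0.8],"roll":0},
    {"claw":0,"linear":[0.1,-0.3,0.8],"roll":0},
    {"claw":0,"linear":[0.1,-0.5,0.8],"roll":0},
    {"claw":0,"linear":[0.1,-0.5,0.7],"roll":0},
    {"claw":0,"linear":[0.0,-0.7,0.6],"roll":0},
    {"claw":0,"linear":[0.1,-0.6,0.5],"roll":0},
    {"claw":0,"linear":[0.1,-0.7,0.5],"roll":0},
    {"claw":0,"linear":[0.1,-0.8,0.5],"roll":0},
    {"claw":0,"linear":[0.1,-0.8,0.3],"roll":0},
    {"claw":0,"linear":[0,0,0],"roll":0},
    {"claw":0,"linear":[0,0,0],"roll":0}
  ]
}}

```text
time_s: 12.4
eef_pos: [0.4879, 0.0146, 0.2351]
orientation: [[0.99, 0.14, -0.001], [0.14, -0.99, -0.001], [-0.001, 0.0, -1.0]]
ft_force: [7.5, -5.3, -14.2]
finger_gap: 0.0145
grip_force: 30.5
```

Call:
{"fn": "move_arm", "kwargs": {
  "moves": [
    {"claw":0,"linear":[0.2,-0.8,0.3],"roll":0},
    {"claw":0,"linear":[0.1,-0.8,0.3],"roll":0},
    {"claw":0,"linear":[0.1,-0.9,0.1],"roll":0},
    {"claw":0,"linear":[0.1,-0.8,0.1],"roll":0},
    {"claw":0,"linear":[0.1,-0.9,0.0],"roll":0},
    {"claw":0,"linear":[0.2,-0.8,-0.1],"roll":0},
    {"claw":0,"linear":[0.1,-0.9,-0.1],"roll":0},
    {"claw":0,"linear":[0.1,-0.8,-0.3],"roll":0},
    {"claw":0,"linear":[0.1,-0.8,-0.3],"roll":0},
    {"claw":0,"linear":[0,0,0],"roll":0},
    {"claw":0,"linear":[0,0,0],"roll":0}
  ]
}}

```text
time_s: 13.32
eef_pos: [0.4993, -0.0597, 0.2374]
orientation: [[0.99, 0.141, 0.001], [0.141, -0.99, -0.001], [0.001, 0.001, -1.0]]
ft_force: [-3.1, -2.6, 2.3]
finger_gap: 0.0149
grip_force: 30.1
```

Exactly on the path (p9). Now the last third plus a slight press against the stop.

Call:
{"fn": "move_arm", "kwargs": {
  "moves": [
    {"claw":0,"linear":[0.1,-0.9,-0.3],"roll":0},
    {"claw":0,"linear":[0.1,-0.8,-0.5],"roll":0},
    {"claw":0,"linear":[0.1,-0.7,-0.5],"roll":0},
    {"claw":0,"linear":[0.1,-0.6,-0.5],"roll":0},
    {"claw":0,"linear":[0.1,-0.7,-0.6],"roll":0},
    {"claw":0,"linear":[0.1,-0.5,-0.7],"roll":0},
    {"claw":0,"linear":[0.1,-0.5,-0.7],"roll":0},
    {"claw":0,"linear":[0,-0.4,-0.8],"roll":0},
    {"claw":0,"linear":[0.1,-0.4,-0.8],"roll":0},
    {"claw":0,"linear":[0,-0.1,-0.2],"roll":0},
    {"claw":0,"linear":[0,0,0],"roll":0},
    {"claw":0,"linear":[0,0,0],"roll":0}
  ]
}}

```text
time_s: 14.32
eef_pos: [0.5072, -0.1141, 0.1799]
orientation: [[0.99, 0.143, -0.0], [0.143, -0.99, 0.001], [-0.0, -0.001, -1.0]]
ft_force: [0.3, 4.7, -4.0]
finger_gap: 0.015
grip_force: 30.0
```

Call:
{"fn": "move_arm", "kwargs": {
  "moves": [
    {"claw":0,"linear":[0,-0.2,-0.4],"roll":0},
    {"claw":0,"linear":[0,0,0],"roll":0},
    {"claw":0,"linear":[0,0,0],"roll":0}
  ]
}}

```text
time_s: 14.57
eef_pos: [0.5077, -0.1144, 0.1774]
orientation: [[0.99, 0.144, 0.001], [0.144, -0.99, 0.002], [0.001, -0.002, -1.0]]
ft_force: [-5.1, 10.9, 9.2]
finger_gap: 0.0144
grip_force: 29.2
```

The stop is felt (force reversal, 14 N). Release and rise.

Call:
{"fn": "move_arm", "kwargs": {
  "moves": [
    {"claw":6,"linear":[0,0.1,0.2],"roll":0},
    {"claw":6,"linear":[0,0,0],"roll":0},
    {"claw":6,"linear":[0,0,0],"roll":0},
    {"claw":6,"linear":[0,0,0],"roll":0},
    {"claw":6,"linear":[0,0,0],"roll":0},
    {"claw":6,"linear":[0,0,3],"roll":0},
    {"claw":6,"linear":[0,0,4],"roll":0},
    {"claw":6,"linear":[0,0,4],"roll":0},
    {"claw":0,"linear":[0,0,4],"roll":0},
    {"claw":0,"linear":[0,0,4],"roll":0},
    {"claw":0,"linear":[0,0,3],"roll":0},
    {"claw":0,"linear":[0,0,0],"roll":0}
  ]
}}

```text
time_s: 15.57
eef_pos: [0.5086, -0.1159, 0.4051]
orientation: [[0.99, 0.142, 0.009], [0.142, -0.99, -0.003], [0.008, 0.004, -1.0]]
ft_force: [0.6, 0.3, 0.3]
finger_gap: 0.0409
grip_force: 0.0
```

```bash
cat >> h.py <<'E'
def reds():
    for n in("scene","top"):
        p,h,X=cloud(n); S=stand(X)*1000
        red=((h[...,0]<8)|(h[...,0]>174))&(h[...,1]>130)&(h[...,2]>90)
        near=(S[...,0]>-170)&(abs(S[...,0])<170)&(abs(S[...,1])<130)&(S[...,2]>130)&(S[...,2]<345)
        k,l,st,ce=cv2.connectedComponentsWithStats((red&near).astype(np.uint8))
        for i in range(1,k):
            if st[i,4]>8:
                q=np.nanmedian(S[l==i],0); print(n,"red",st[i,4],ce[i].round(),q.round(),"cap ang",np.degrees(np.arctan2(q[1],q[0])).round())
E
python3 -c "
from h import *
print(sense()['eef_pos'],sense()['finger_gap'])
reds();vials()"
```

```text
[ 0.50859306 -0.1159072   0.40508268] 0.0408720721835507
scene red 94 [265. 237.] [-115.  -93.  190.] cap ang -141.0
scene red 33 [304. 233.] [ 15. -63. 334.] cap ang -77.0
top red 27 [359. 207.] [ 11. -61. 336.] cap ang -80.0
scene blue 55 [363. 241.] [-15. 161.  28.]
scene blue 41 [360. 260.] [ 26. 114.  30.]
scene white 91 [370. 232.] [-23. 197.  31.] [-38. 174.  20.] [-11. 217.  37.]
scene white 76 [354. 267.] [36. 84. 36.] [25. 57. 24.] [ 45. 105.  42.]
top blue 56 [285. 239.] [ 23. 112.  30.]
top blue 52 [267. 258.] [-19. 165.  31.]
top blue 50 [290. 262.] [-38. 106.  33.]
top white 130 [296. 233.] [35. 81. 37.] [22. 57. 26.] [ 48. 106.  46.]
top white 53 [309. 242.] [ 9. 50. 20.] [-12.  40.  15.] [27. 61. 27.]
top white 112 [302. 256.] [-28.  73.  40.] [-39.  50.  27.] [-16.  98.  49.]
top white 61 [253. 263.] [-27. 202.  33.] [-38. 189.  27.] [-18. 216.  43.]
wrist blue 54 [112. 104.] [-27. 159.  28.]
wrist white 284 [ 70. 105.] [-28. 207.  34.] [-41. 193.  26.] [-17. 219.  37.]
wrist white 142 [237. 121.] [-44.  12.  37.] [-52.   6.  32.] [-35.  18.  41.]
wrist white 91 [210. 125.] [-49.  47.  20.] [-52.  40.  14.] [-43.  59.  24.]
```

Canister is back up, vials in the tray, cap at about 641° with the red spoke at world -71°. Planning the clockwise run from the gap at -11°.

Call:
{"fn": "move_arm", "kwargs": {
  "moves": [
    {"claw":0,"linear":[3.2,2.1,0],"roll":0},
    {"claw":0,"linear":[3.2,2.1,0],"roll":0},
    {"claw":0,"linear":[3.2,2.1,0],"roll":0},
    {"claw":0,"linear":[3.2,2.1,0],"roll":0},
    {"claw":0,"linear":[3.0,2.0,0],"roll":0},
    {"claw":0,"linear":[0,0,0],"roll":0},
    {"claw":0,"linear":[0,0,0],"roll":0},
    {"claw":0,"linear":[0,0,0],"roll":0}
  ]
}}

```text
time_s: 16.48
eef_pos: [0.6649, -0.0118, 0.3974]
orientation: [[0.99, 0.143, -0.002], [0.143, -0.99, -0.0], [-0.002, -0.0, -1.0]]
ft_force: [-0.9, -0.4, 0.3]
finger_gap: 0.001
grip_force: 0.0
```

```bash
python3 - <<'E'
from h import *
print(sense()["eef_pos"],sense()["finger_gap"])
p=circ(-11,-24,28,.331)
for i,j in ((0,10),(10,20),(20,28)): print(rows(p[i+1:j+1],start=p[i]),p[i],p[j])
E
```

```text
[ 0.66489304 -0.01175958  0.39737735] 0.0009665169155474676
[{"claw": 0, "linear": [-0.7, -1.6, -0.1], "roll": 0}, {"claw": 0, "linear": [-1.3, -1.2, -0.1], "roll": 0}, {"claw": 0, "linear": [-1.6, -0.6, 0.0], "roll": 0}, {"claw": 0, "linear": [-1.8, 0.2, -0.1], "roll": 0}, {"claw": 0, "linear": [-1.5, 0.8, -0.1], "roll": 0}, {"claw": 0, "linear": [-1.1, 1.4, -0.1], "roll": 0}, {"claw": 0, "linear": [-0.3, 1.7, -0.1], "roll": 0}, {"claw": 0, "linear": [0.3, 1.7, 0.0], "roll": 0}, {"claw": 0, "linear": [1.0, 1.5, -0.1], "roll": 0}, {"claw": 0, "linear": [1.5, 0.9, -0.1], "roll": 0}] [ 0.66672834 -0.01201398  0.331     ] [0.61182614 0.03571178 0.323     ]
[{"claw": 0, "linear": [1.7, 0.2, -0.1], "roll": 0}, {"claw": 0, "linear": [1.7, -0.5, -0.1], "roll": 0}, {"claw": 0, "linear": [1.3, -1.2, 0.0], "roll": 0}, {"claw": 0, "linear": [0.7, -1.6, -0.1], "roll": 0}, {"claw": 0, "linear": [0.1, -1.7, -0.1], "roll": 0}, {"claw": 0, "linear": [-0.7, -1.6, -0.1], "roll": 0}, {"claw": 0, "linear": [-1.3, -1.2, -0.1], "roll": 0}, {"claw": 0, "linear": [-1.6, -0.6, 0.0], "roll": 0}, {"claw": 0, "linear": [-1.8, 0.2, -0.1], "roll": 0}, {"claw": 0, "linear": [-1.5, 0.8, -0.1], "roll": 0}] [0.61182614 0.03571178 0.323     ] [ 0.59794552 -0.0356978   0.315     ]
[{"claw": 0, "linear": [-1.1, 1.4, -0.1], "roll": 0}, {"claw": 0, "linear": [-0.3, 1.7, -0.1], "roll": 0}, {"claw": 0, "linear": [0.3, 1.7, 0.0], "roll": 0}, {"claw": 0, "linear": [1.0, 1.5, -0.1], "roll": 0}, {"claw": 0, "linear": [1.5, 0.9, -0.1], "roll": 0}, {"claw": 0, "linear": [1.7, 0.2, -0.1], "roll": 0}, {"claw": 0, "linear": [1.7, -0.5, -0.1], "roll": 0}, {"claw": 0, "linear": [1.3, -1.2, 0.0], "roll": 0}] [ 0.59794552 -0.0356978   0.315     ] [0.65904269 0.02127623 0.3086    ]
```

Call:
{"fn": "move_arm", "kwargs": {
  "moves": [
    {"claw":0,"linear":[0.1,0,-2.3],"roll":0},
    {"claw":0,"linear":[0.1,0,-2.3],"roll":0},
    {"claw":0,"linear":[0,0,-2.0],"roll":0},
    {"claw":0,"linear":[0,0,0],"roll":0},
    {"claw":0,"linear":[0,0,0],"roll":0},
    {"claw":0,"linear":[0,0,0],"roll":0}
  ]
}}

```text
time_s: 16.98
eef_pos: [0.6671, -0.0123, 0.3347]
orientation: [[0.99, 0.141, 0.002], [0.141, -0.99, -0.001], [0.002, 0.001, -1.0]]
ft_force: [0.6, -0.0, 0.2]
finger_gap: 0.0003
grip_force: 0.0
```

Call:
{"fn": "move_arm", "kwargs": {
  "moves": [
    {"claw":0,"linear":[-0.7,-1.6,-0.1],"roll":0},
    {"claw":0,"linear":[-1.3,-1.2,-0.1],"roll":0},
    {"claw":0,"linear":[-1.6,-0.6,0.0],"roll":0},
    {"claw":0,"linear":[-1.8,0.2,-0.1],"roll":0},
    {"claw":0,"linear":[-1.5,0.8,-0.1],"roll":0},
    {"claw":0,"linear":[-1.1,1.4,-0.1],"roll":0},
    {"claw":0,"linear":[-0.3,1.7,-0.1],"roll":0},
    {"claw":0,"linear":[0.3,1.7,0.0],"roll":0},
    {"claw":0,"linear":[1.0,1.5,-0.1],"roll":0},
    {"claw":0,"linear":[1.5,0.9,-0.1],"roll":0},
    {"claw":0,"linear":[0,0,0],"roll":0},
    {"claw":0,"linear":[0,0,0],"roll":0}
  ]
}}

```text
time_s: 17.98
eef_pos: [0.6124, 0.0368, 0.3257]
orientation: [[0.99, 0.143, 0.002], [0.143, -0.99, 0.0], [0.002, -0.0, -1.0]]
ft_force: [-0.3, 0.3, -0.0]
finger_gap: 0.0002
grip_force: 0.0
```

Call:
{"fn": "move_arm", "kwargs": {
  "moves": [
    {"claw":0,"linear":[1.7,0.1,-0.4],"roll":0},
    {"claw":0,"linear":[1.7,-0.5,-0.1],"roll":0},
    {"claw":0,"linear":[1.3,-1.2,0.0],"roll":0},
    {"claw":0,"linear":[0.7,-1.6,-0.1],"roll":0},
    {"claw":0,"linear":[0.1,-1.7,-0.1],"roll":0},
    {"claw":0,"linear":[-0.7,-1.6,-0.1],"roll":0},
    {"claw":0,"linear":[-1.3,-1.2,-0.1],"roll":0},
    {"claw":0,"linear":[-1.6,-0.6,0.0],"roll":0},
    {"claw":0,"linear":[-1.8,0.2,-0.1],"roll":0},
    {"claw":0,"linear":[-1.5,0.8,-0.1],"roll":0},
    {"claw":0,"linear":[0,0,0],"roll":0},
    {"claw":0,"linear":[0,0,0],"roll":0}
  ]
}}

```text
time_s: 18.98
eef_pos: [0.5979, -0.0377, 0.3149]
orientation: [[0.99, 0.141, 0.002], [0.141, -0.99, -0.002], [0.002, 0.002, -1.0]]
ft_force: [0.2, -0.7, 0.2]
finger_gap: 0.0005
grip_force: 0.0
```

```bash
python3 -c "
from h import *
print(sense()['eef_pos'])
reds()"
```

```text
[ 0.59785907 -0.03770541  0.31493068]
scene red 96 [264. 237.] [-117.  -93.  189.] cap ang -141.0
```

Call:
{"fn": "move_arm", "kwargs": {
  "moves": [
    {"claw":0,"linear":[-1.1,1.5,-0.1],"roll":0},
    {"claw":0,"linear":[-0.3,1.8,-0.1],"roll":0},
    {"claw":0,"linear":[0.3,1.7,0.0],"roll":0},
    {"claw":0,"linear":[1.0,1.5,-0.1],"roll":0},
    {"claw":0,"linear":[1.5,0.9,-0.1],"roll":0},
    {"claw":0,"linear":[1.7,0.2,-0.1],"roll":0},
    {"claw":0,"linear":[1.7,-0.5,0],"roll":0},
    {"claw":0,"linear":[0,0,0],"roll":0},
    {"claw":0,"linear":[0,0,0],"roll":0},
    {"claw":0,"linear":[0,0,0],"roll":0}
  ]
}}

```text
time_s: 19.92
eef_pos: [0.646, 0.0344, 0.3084]
orientation: [[0.99, 0.142, -0.0], [0.142, -0.99, 0.0], [-0.0, -0.0, -1.0]]
ft_force: [-0.4, 0.2, -0.5]
finger_gap: 0.0007
grip_force: 0.0
```

```bash
python3 -c "
from h import *
print(sense()['eef_pos'])
reds()"
```

```text
[0.64596686 0.03444951 0.3084076 ]
scene red 96 [264. 237.] [-116.  -93.  190.] cap ang -141.0
scene red 32 [350. 230.] [ 66.  27. 314.] cap ang 22.0
top red 10 [376. 264.] [-93. -95. 190.] cap ang -134.0
```

Call:
{"fn": "move_arm", "kwargs": {
  "moves": [
    {"claw":0,"linear":[0.7,-0.5,0],"roll":0},
    {"claw":0,"linear":[0.6,-0.6,0],"roll":0},
    {"claw":0,"linear":[0.3,-0.5,0],"roll":0},
    {"claw":0,"linear":[0.2,-0.3,0],"roll":0},
    {"claw":0,"linear":[0,0,0],"roll":0},
    {"claw":0,"linear":[0,0,0],"roll":0},
    {"claw":0,"linear":[0,0,0],"roll":0}
  ]
}}

```text
time_s: 20.6
eef_pos: [0.6635, 0.0171, 0.3084]
orientation: [[0.99, 0.144, -0.002], [0.144, -0.99, 0.002], [-0.002, -0.003, -1.0]]
ft_force: [-5.2, 7.0, 1.6]
finger_gap: 0.0007
grip_force: 3.6
```

```bash
python3 -c "
from h import *
print(sense()['eef_pos'])
reds()"
```

```text
[0.66349535 0.01711531 0.30842769]
scene red 98 [264. 237.] [-116.  -93.  189.] cap ang -141.0
scene red 25 [344. 239.] [ 72.   2. 312.] cap ang 2.0
```

Call:
{"fn": "move_arm", "kwargs": {
  "moves": [
    {"claw":0,"linear":[0.2,-0.5,0],"roll":0},
    {"claw":0,"linear":[0,0,0],"roll":0},
    {"claw":0,"linear":[0,0,0],"roll":0}
  ]
}}

```text
time_s: 20.95
eef_pos: [0.6638, 0.0167, 0.3084]
orientation: [[0.989, 0.149, -0.005], [0.149, -0.989, 0.007], [-0.004, -0.008, -1.0]]
ft_force: [-14.4, 16.2, 2.2]
finger_gap: 0.0005
grip_force: 9.5
```

Call:
{"fn": "move_arm", "kwargs": {
  "moves": [
    {"claw":0,"linear":[-0.8,1.3,0],"roll":0},
    {"claw":0,"linear":[-0.3,0.3,0.5],"roll":0},
    {"claw":0,"linear":[0,0,3],"roll":0},
    {"claw":0,"linear":[0,0,3],"roll":0},
    {"claw":0,"linear":[0,0,3],"roll":0},
    {"claw":0,"linear":[-3,-2,0],"roll":0},
    {"claw":0,"linear":[-3,-2,0],"roll":0},
    {"claw":0,"linear":[-3,-2,0],"roll":0},
    {"claw":0,"linear":[-3,-3,0],"roll":0},
    {"claw":0,"linear":[-3,-3,0],"roll":0},
    {"claw":0,"linear":[0,0,0],"roll":0},
    {"claw":0,"linear":[0,0,0],"roll":0}
  ]
}}

```text
time_s: 21.95
eef_pos: [0.5051, -0.0958, 0.4049]
orientation: [[0.991, 0.136, 0.002], [0.136, -0.991, -0.003], [0.002, 0.003, -1.0]]
ft_force: [-0.4, 0.7, -0.1]
finger_gap: 0.0006
grip_force: 0.0
```

```bash
python3 - <<'E'
from h import *
print(sense()['eef_pos'],sense()["time_s"])
reds();vials()
a,_=get_image("scene"); b,_=get_image("top")
cv2.imwrite("pics/s6.png",np.hstack([cv2.resize(a[150:330,240:440],(400,400)),cv2.resize(b[170:310,210:390],(400,400))]))
E
```

```text
[ 0.50511373 -0.09584922  0.4048754 ] 21.95
scene red 94 [265. 237.] [-117.  -93.  189.] cap ang -141.0
scene red 32 [343. 238.] [ 70.   2. 313.] cap ang 1.0
top red 28 [324. 189.] [ 65.   5. 315.] cap ang 4.0
scene blue 55 [363. 241.] [-13. 161.  28.]
scene blue 40 [360. 260.] [ 28. 114.  30.]
scene white 91 [369. 232.] [-22. 197.  30.] [-39. 173.  20.] [-11. 219.  38.]
scene white 75 [354. 267.] [36. 84. 35.] [23. 58. 28.] [ 45. 105.  43.]
top blue 56 [285. 239.] [ 23. 112.  31.]
top blue 53 [267. 258.] [-19. 165.  30.]
top blue 49 [290. 261.] [-37. 107.  32.]
top white 127 [296. 233.] [35. 80. 38.] [22. 55. 25.] [ 49. 106.  47.]
top white 111 [302. 256.] [-28.  73.  40.] [-39.  50.  29.] [-15.  98.  49.]
top white 61 [253. 263.] [-27. 202.  33.] [-37. 187.  27.] [-18. 216.  41.]
wrist blue 18 [162.  60.] [ 26. 122.  32.]
wrist blue 12 [166.  70.] [ 17. 119.  31.]
wrist blue 288 [130. 103.] [-21. 164.  32.]
wrist blue 240 [179. 119.] [-39. 107.  33.]
wrist white 532 [102. 109.] [-27. 198.  33.] [-41. 174.  25.] [-14. 219.  37.]
wrist white 60 [188. 115.] [-34.  96.  33.] [-47.  94.  26.] [-25. 101.  37.]
wrist white 63 [261. 125.] [-45.   8.  39.] [-53.   5.  36.] [-36.  11.  42.]
wrist white 26 [242. 126.] [-46.  33.  27.] [-53.  31.  25.] [-36.  34.  30.]
```

View pics/s6.png

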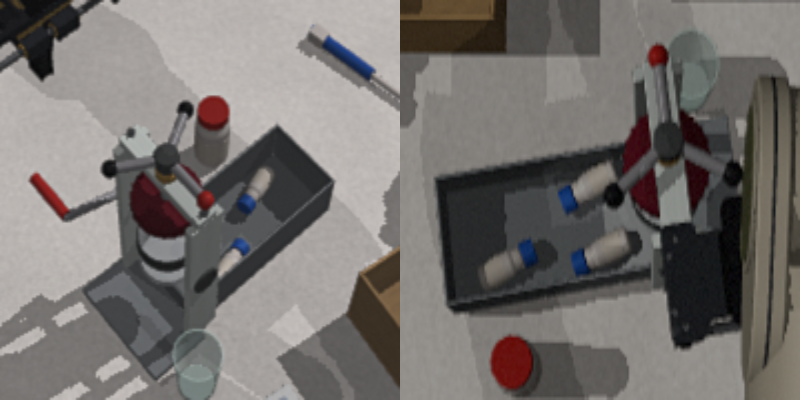

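The final view shows the cap down with the red spoke at 1–4°. The lever is at its starting place (handle centre (265,237)), all three vials are in the tray, and nothing is touched. I hand in.

```bash
python3 -c "
from bench import arm
print(arm.hand_in())"
```

```text
the job is handed in; nothing more can be done
None
```

The job is handed in at about 22 s of the 70 s limit: in the last views the three vials lie in the catch tray, the canister is upright and the cap is screwed down to within about 4°; the hand-in returned no verdict.

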